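# Peel the top sample tray off a stuck nested stack and hold it out for loading

### The job

Lift the clear dust cover of the tray caddy by its bar and carry it back gently until it rests on its stop. The formed trays inside are snapped into one another, so take the top tray by the upright tab at its corner and peel it: raise that corner about 3 cm while the opposite corner is still down, so that the trays beneath stay in the caddy. Then hold the tray out level over the middle of the green mat, about a hand's width above it, for me to load, leave the cover open and the samples and tools alone, and finish while still holding it.

Things in the scene. Friction and masses are not known exactly. Their poses are not given: they have to be found in the camera images.
- caddy: tray caddy, fixed to the bench: blue pan 176 x 230 x 30 mm with a back panel 48 mm high and thin side guides up to 45 mm high round the tray stack. Origin: centre of its underside, on the bench. +x points to the back (hinge side), -x to the front (side of the bar), +y to its left seen from the robot; it may be turned up to 15 degrees
- cover (a joint): clear hinged dust cover of the caddy (160 x 218 x 76 mm, 0.35 kg), in rad: 0 shut, 1.65 open, standing on its stop, where it stays. It turns about +y of the caddy through cover_hinge, front going up and back. On the way nothing holds it: it falls shut below about 1.2 and falls open above, so it must be carried all the way
- cover_handle (a point): middle of the cover's bar: round steel, 10 mm thick, 100 mm long, parallel to the caddy's y, 42 mm before the cover's front wall, 206 mm from the hinge line. Shut, it lies at x -122, z 88 mm in the caddy's frame; on the stop at x +134, z 248 mm. Pinched from above across x, fingers that keep pointing down can hold it through the whole swing, the bar turning between them
- cover_hinge (a point): middle of the cover's hinge line (parallel to the caddy's y), at x +80, y 0, z 50 mm in the caddy's frame. Standing open, the cover rises to 210 mm above the bench just behind the back edge of the trays (its lower edges reach 20 mm forward of this line, its front wall lies level at the top)
- tray: top tray, yellow formed plastic, 120 (x) x 170 (y) mm, about 0.1 kg: rim 7 mm high, pockets reaching 16 mm below the rim. Origin: centre, at the underside of the rim; z is square to the tray. Nested, its axes are the caddy's and the origin is 63 mm above the bench. 1 mm play sideways. Four snap beads (x +-46, y +-56 mm) catch 2 mm up and let go 4 to 5 mm higher, at about 1.7 N each
- tray_tab (a point): middle of the tray's upright grip tab at its front left corner (x -57, y +82, z +19 mm in the tray's frame; 82 mm above the bench while nested). The tab is 10 mm thick, 24 mm wide and stands 24 mm above the top of the rim; its width runs along (-1, +1, 0) of the tray, so it is pinched from above with the fingers closing along (1, 1, 0) of the tray
- tray_far (a point): the tray corner across from the tab, back right, at the underside of the rim (x +60, y -85, z 0 mm in the tray's frame); 63 mm above the bench while nested
- stack: the five trays beneath, stuck together, standing loose in the caddy, 0.55 kg, 120 x 170 x 51 mm. Origin: centre of the underside, 12 mm above the bench. To stay where it is: peeled from the tab corner, the snap beads of the top tray let go one after another; pulled straight up, all four hold at once and can bring the stack along (5.4 N lift it, 2.7 N tip it up at a corner)
- mat: green loading mat, fixed, 160 x 160 x 3 mm, to the right of the caddy. Origin: centre of its underside, on the bench
- bushing_1: flanged steel bushing, 32 mm diameter, 28 mm high, standing on the mat; origin at its underside. To be left alone
- bushing_2: second flanged steel bushing, like the first, on the mat. To be left alone
- shaft_sample: stepped steel shaft sample, 28 mm diameter, 71 mm high, standing on the mat; origin at its underside. To be left alone
- caliper: sliding caliper, 72 x 228 x 13 mm, lying along y near the bench's front edge, in front of the mat. To be left alone
- tape_roll: roll of blue masking tape, 93 mm diameter, 24 mm high, on the left of the bench. To be left alone

How it is judged:
On the way, in this order (a step that is already met when the one before it is completed fails the run):
1. the dust cover is open, on its stop (value of joint cover above 1.57 rad and velocity of joint cover below 0.3 rad/s), for 0.2 s.
2. the tab corner of the top tray is raised while the opposite corner is still down in the stack (height (world z) of tray_tab above 0.097 m and height (world z) of tray_far below 0.069 m and contact force between the fingers and tray above 1 N), for 0.1 s.
At the end, for the whole second after the job is handed in: The gripper holds the tray still and level (within 0.2 rad), its centre within 60 mm sideways of the mat's centre and 80 to 260 mm above the bench, nothing else touching it from below; cover on its stop (over 1.57 rad); stack within 8 mm and samples and tools within 20 mm of their starts (value of joint cover above 1.57 rad and contact force between the fingers and tray above 1 N and contact force between tray and stack below 0.05 N and contact force between tray and caddy below 0.05 N and contact force between tray and mat below 0.05 N and horizontal distance between tray and mat below 0.06 m and height (world z) of tray between 0.08 and 0.26 m and angle between tray's own z axis and vertical below 0.2 rad and linear speed of tray below 0.03 m/s and distance of stack from where it was at the start of the episode below 0.008 m and distance of each of bushing_1, bushing_2, shaft_sample, caliper, tape_roll from where it was at the start of the episode below 0.02 m); the arm keeps its last pose, push and grip.
It fails at once if the cover thrown, dropped or slammed (turning faster than 2.2 rad/s) (velocity of joint cover above 2.2 rad/s or velocity of joint cover below -2.2 rad/s).
It fails at once if the trays beneath pulled up or dragged along by more than 15 mm (distance of stack from where it was at the start of the episode above 0.015 m).
It fails at once if a sample or tool on the bench knocked away (more than 30 mm) (distance of any of bushing_1, bushing_2, shaft_sample, caliper, tape_roll from where it was at the start of the episode above 0.03 m).
It also fails if it takes over 64 s, if anything falls off the work surface, if the arm or the gripper's body presses on something with over 40 N, if the wrist force passes 120 N, or if a joint passes its speed limit or range.

### The arm

A 6-joint arm with a two-finger parallel gripper is mounted at the origin on a cart in front of the work surface, level with it; the furniture and walls round the work are solid. World frame = base frame: x ahead of the robot, y to its left, z up, the work surface at z = 0. Lengths are in m, angles in rad, forces in N, time in s.
With the tool pointing down it reaches from about 0.425 to 0.95 m from the base axis. Payload 3.5 kg.
Tool frame: the origin (TCP) lies at the very end of the fingers, on their centre line; the grasp point (between the pads) lies 19 mm behind it; z points along the fingers, y is the line along which they close (so a half turn about z gives the same grasp; the last joint's range is limited). The gripper opens to 85 mm and grips with 20 to 120 N. Pads are 22 mm wide; open, the fingers measure 114 mm over their backs; the gripper's body (76 mm by 85 mm) begins 54 mm behind the grasp point. The pads swing forward as they close: fully open they stand 13 mm farther back than shut.
Start: joints at [1.17, 0.286, 1.577, -0, 1.279, -0.15], TCP at [0.167, 0.654, 0.231] pointing down, gripper open.
Joint ranges: [-2.77, 2.77], [-0.9, 2.22], [0.21, 2.48], [-1.53, 4.67], [0.24, 2.81], [-2.84, 2.84]. Speed limits (rad/s): [2.79, 2.79, 3.14, 3.14, 3.14, 3.14].

### API

Orientations are given as a 3x3 rotation matrix whose columns are the frame's x, y, z axes.
In Python, from rig import r gives the robot as it stands.
- The arm moves only by the tool drive_tool, never from a script. Its argument "series" is a list that holds one entry, the list of rows, each a list of 4 numbers: the shift along the tool's x, y, z in cm, then the turn about the tool's z in units of 5 degrees (1.0 is 5 degrees). A call has 1 to 20 rows; each row is the pose to reach, as a shift and turn from the pose commanded when the call began, along the tool's axes at that moment; what a row does not reach only later rows make up. A row lasts 1/12 s, in which the tool goes at most 41.7 mm and 7.16 degrees, less where a joint would pass 70% of its speed; a pose out of reach is approached as far as the arm can. A call with a gripper value outside its range is refused whole. "hand" is the finger opening in cm, from 0 to 8.54, set as the call begins (left out, the last holds). The fingers move at their own pace and stop on an object; "newtons" is the grip in N (left out, the last holds). Time passes only in rows, so rows that repeat a pose let the fingers close. It gives the time, the measured TCP pose, the force, the opening and the grip force at its end, in the units of the state.
- r.sense(): the state, without advancing time (a new reading comes with each control period).
- r.read_camera(name): name is "side" or "top" or "wrist"; returns (picture, depth): 480x640x3 uint8, blue, green, red; 480x640 float32, m along the optical axis (not along the pixel's ray), 0 where there is no reading.
- r.get_calibration(name): a dict with "vfov" (degrees; the focal length in pixels is half the picture's height over the tangent of half this angle, whatever the lens; pixels are square), "cx", "cy" (the principal point, pixels), "k1" (the pictures are not rectified: a ray, as slopes to the right and down, at radius r is drawn at 1 + k1 r^2 times it, then the intrinsics apply), "pose" (4x4, takes a point from camera to world coordinates). Camera axes: x right, y up, looking along -z (the intrinsics and any distortion apply to the point x, -y, -z); pixel columns grow to the right and rows downward; lengths in m; the calibration is good to about 2 mm. A picture is of the moment at which its call begins: read the wrist's pose just before it. get_calibration takes no time and is no camera call; for the wrist camera it gives the pose at the moment of the call.
- r.job_done(): hands the job in; it is judged then, once.
The state is a dict: "clock": time; "joint_positions": joint angles; "qd": joint speeds; "joint_efforts": joint torques, N m; "tcp_pos": TCP position; "ee_rot": TCP orientation; "force": force on the tool from outside, world axes, zero at the start; "torque": the same for the moment, N m; "opening": opening from 0.0 (shut) to 1.0 (fully open); "grip_force": force on a finger pad.
Only numpy, scipy, OpenCV 4.12 (cv2) and the standard library are available. Lean on these libraries where they do the work, as an engineer would, in place of code of your own. Each camera call takes 0.05 s, during which the arm holds its last target. There are 200 camera calls.

## Working session

There is one attempt and no reset: what is moved stays moved. The work goes in short steps, Python scripts to look and compute and a tool call to move; the robot and the scene stay as the last step left them, time stands still between calls to the robot, and variables do not carry over. Pictures are saved under pics/ and viewed, at most 10 in all, crops included, and the job is handed in when it is done.

Besides the shell and the picture viewer there is one more tool, called after "Call:" as a command line: name --argument value ..., lists and objects as JSON in quotes. drive_tool: Moves the arm, as the interface text tells. Its arguments: {"type":"object","properties":{"series":{"type":"array","items":{"type":"array","items":{"type":"array","items":{"type":"number"}}}},"hand":{"type":"number"},"newtons":{"type":"number"}},"required":["series"]}

```bash
mkdir -p pics
cat > h.py <<'E'
import numpy as np, cv2
from rig import r
def grab(n):
    c=r.get_calibration(n); im,d=r.read_camera(n); return c,im,d
def rays(c,uv):
    f=240/np.tan(np.radians(c["vfov"])/2); K=np.array([[f,0,c["cx"]],[0,f,c["cy"]],[0,0,1]])
    uv=np.asarray(uv,float).reshape(-1,1,2)
    p=cv2.undistortPoints(uv,K,np.array([c["k1"],0,0,0.]),).reshape(-1,2)
    return np.c_[p[:,0],-p[:,1],-np.ones(len(p))]
def world(c,uv,depth):
    T=np.array(c["pose"]); return (rays(c,uv)*np.asarray(depth).reshape(-1,1))@T[:3,:3].T+T[:3,3]
def onplane(c,uv,z):
    T=np.array(c["pose"]); d=rays(c,uv)@T[:3,:3].T; return T[:3,3]+d*((z-T[2,3])/d[:,2])[:,None]
E
python3 - <<'E'
from h import *
s=r.sense(); print({k:np.round(v,3) for k,v in s.items()})
for n in("top","side"):
    c,im,d=grab(n); cv2.imwrite(f"pics/{n}0.png",im); np.savez(f"{n}0.npz",im=im,d=d); print(n,c["vfov"],c["cx"],c["cy"],c["k1"],np.round(c["pose"],3).tolist())
E
```

```text
{'clock': np.float64(0.0), 'joint_positions': array([ 1.17 ,  0.287,  1.578,  0.   ,  1.279, -0.15 ]), 'qd': array([-0.001,  0.   ,  0.001,  0.001, -0.   , -0.001]), 'joint_efforts': array([-1.0000e-03, -4.0598e+01, -2.9263e+01, -0.0000e+00,  6.0000e-03,
       -0.0000e+00]), 'tcp_pos': array([0.167, 0.653, 0.23 ]), 'ee_rot': array([[-0.969,  0.248, -0.001],
       [ 0.248,  0.969, -0.002],
       [ 0.   , -0.002, -1.   ]]), 'force': array([ 0.161, -0.121, -0.888]), 'torque': array([ 0.019,  0.012, -0.042]), 'grip_force': np.float64(0.0), 'opening': np.float64(1.001)}
top 44.34724156435853 328.05399688138453 244.07089185390794 -0.016246013494344697 [[-0.013, 0.995, -0.099, 0.389], [-1.0, -0.012, 0.007, 0.083], [0.005, 0.099, 0.995, 1.274], [0.0, 0.0, 0.0, 1.0]]
side 52.43677440420764 320.90180646501744 234.1110776060049 0.01273689799702137 [[0.525, 0.715, -0.461, -0.097], [-0.851, 0.449, -0.273, -0.265], [0.012, 0.536, 0.844, 1.174], [0.0, 0.0, 0.0, 1.0]]
```

View pics/top0.png

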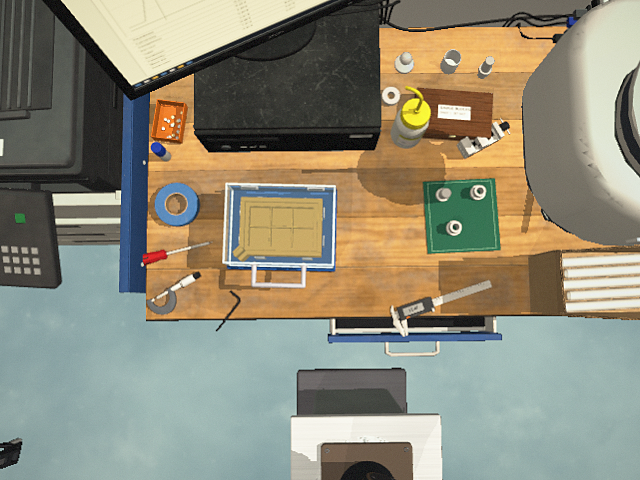

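View pics/side0.png

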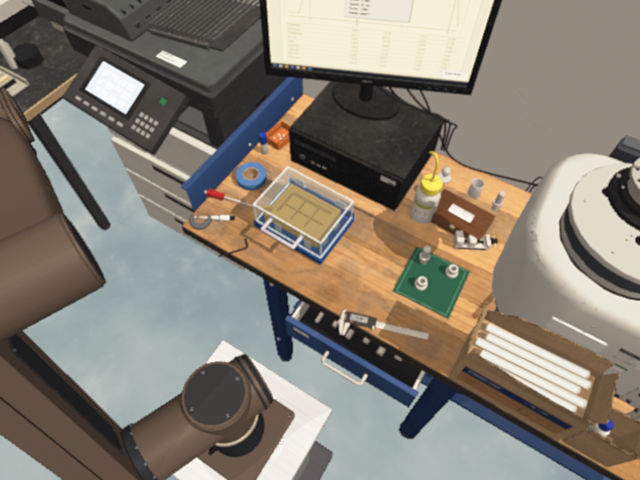

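The top view shows the caddy at about (280,226), its bar along row 285 (cols 252–306), and the tab corner near (238,253). The mat is at (462,216) with three samples, the caliper at (440,305) and the tape at (176,204). A black box with a monitor stands behind the caddy. The side view shows the same layout.

```bash
cat > m.py <<'E'
from h import *
def rect(c,mask,z):
    mask=cv2.morphologyEx(mask.astype(np.uint8),cv2.MORPH_OPEN,np.ones((3,3)))
    cs,_=cv2.findContours(mask,0,2); k=max(cs,key=cv2.contourArea)
    P=onplane(c,k.reshape(-1,2)+0.0,z)[:,:2]
    (x,y),(w,h),a=cv2.minAreaRect((P*1000).astype(np.float32)); return np.round([x,y,w,h,a],1)
for n in("top","side"):
    c=r.get_calibration(n); q=np.load(n+"0.npz"); im,d=q["im"],q["d"]; H=cv2.cvtColor(im,cv2.COLOR_BGR2HSV)
    h,s,v=[H[...,i] for i in range(3)]
    V,U=np.mgrid[:480,:640]
    Z=world(c,np.c_[U.ravel(),V.ravel()],d.ravel()).reshape(480,640,3)
    roi=np.zeros((480,640),bool)
    if n=="top": roi[175:295,215:345]=1
    else: roi[160:265,245:360]=1
    print(n,"mat",rect(c,(h>65)&(h<90)&(s>100)&(np.abs(Z[...,2])<.1),0.003))
    print("pan",rect(c,roi&(h>100)&(h<125)&(s>120),0.03))
    print("tray",rect(c,roi&(h>17)&(h<30)&(s>80)&(v>90)&(Z[...,2]>.03),0.068))
    if n=="top":
        for uv in[(280,100),(280,146),(240,40),(330,8),(136,90),(410,120),(280,226),(280,285),(278,184),(330,190)]: print(uv,np.round(Z[uv[1],uv[0]],3))
        print("box",np.round([Z[70:152,200:375][Z[70:152,200:375][...,2]>.05].min(0),np.percentile(Z[100:130,210:360,2],[50,99])[[0,1]].repeat(2)[:3]],3))
        cv2.imwrite("pics/crop.png",cv2.resize(im[175:300,210:350],None,fx=5,fy=4.8,interpolation=2))
E
python3 m.py
```

```text
top mat [ 575.4 -217.5  145.2  136.2    2.1]
pan [463.5 204.5  42.3   4.2  89.3]
tray [541.5 177.6 178.8 131.7  88. ]
(280, 100) [0.787 0.166 0.15 ]
(280, 146) [0.719 0.174 0.059]
(240, 40) [0.83  0.22  0.325]
(330, 8) [0.891 0.068 0.312]
(136, 90) [0.748 0.396 0.317]
(410, 120) [ 0.743 -0.088  0.152]
(280, 226) [0.543 0.171 0.107]
(280, 285) [0.425 0.172 0.097]
(278, 184) [0.65  0.183 0.   ]
(330, 190) [0.614 0.07  0.106]
box [[ 0.389 -0.025  0.05 ]
 [ 0.15   0.15   0.155]]
side mat [ 573.4 -216.8  149.9  135.5    2.2]
pan [453.5  96.1  12.1  74.5   0.7]
tray [548.8 179.6 195.6 115.1  88.1]
```

View pics/crop.png

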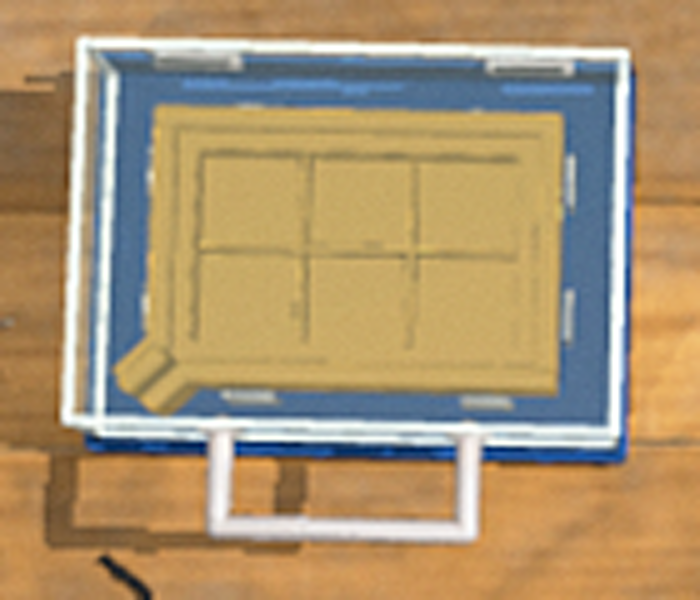

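Run:
```python
from h import *
c=r.get_calibration("top")
def P(X,Y,z): return onplane(c,[[210+X/5-.4,175+Y/4.8-.4]],z)[0]
bl,br,fr=[P(*q,.070)[:2] for q in((156,106),(564,113),(557,394))]
print("tray c",(bl+fr)/2, "w",np.linalg.norm(bl-br),np.linalg.norm(br-fr))
a=np.arctan2(*( (br-bl)*[-1,1] )[::-1]); d=bl-br; ang=np.arctan2(-d[0],d[1]); e=br-fr; ang2=np.arctan2(e[1],e[0]); print("yaw",np.degrees([ang,ang2]))
L,R=P(214,522,.088),P(470,531,.088); print("bar",L,R,(L+R)/2,"yaw",np.degrees(np.arctan2(-(L-R)[0],(L-R)[1])))
m=(bl+fr)/2; t=(ang+ang2)/2; Rz=np.array([[np.cos(t),-np.sin(t)],[np.sin(t),np.cos(t)]])
for n,p in(("bar",(-.122,0)),("open",(.134,0)),("tab",(-.057,.082))): print(n,m+Rz@np.array(p))
print("tab seen",P(145,366,.090))
# mat, inner colour bounds
im=np.load("top0.npz")["im"];H=cv2.cvtColor(im,cv2.COLOR_BGR2HSV)
k=cv2.inRange(H,(60,70,30),(95,255,255));k[:, :400]=0;k[:,520:]=0
cs,_=cv2.findContours(k,0,2);q=max(cs,key=cv2.contourArea);print(cv2.boundingRect(q), np.round(cv2.minAreaRect((1000*onplane(c,q.reshape(-1,2)+0.,.003)[:,:2]).astype(np.float32)),1) if 0 else cv2.minAreaRect((1000*onplane(c,q.reshape(-1,2)+0.,.003)[:,:2]).astype(np.float32)))
```

```text
tray c [0.54626746 0.17214659] w 0.16902843718194083 0.12163112913248823
yaw [-1.72769007 -2.03117976]
bar [0.42948114 0.22825489 0.088     ] [0.42443676 0.12536899 0.088     ] [0.42695895 0.17681194 0.088     ] yaw -2.8069017864913484
bar [0.42433309 0.17614776]
open [0.68019538 0.16775187]
tab [0.49198743 0.25597188]
tab seen [0.49523774 0.25583521 0.09      ]
(423, 179, 77, 74) ((575.1661376953125, -217.01504516601562), (157.89784240722656, 158.37423706054688), 1.872787356376648)
```

Call:
drive_tool --series '[[[-1.5,-1.6,0,0.6],[-3.9,-4.2,0,1.6],[-6.6,-7.1,0,2.7],[-9.3,-10,0,3.8],[-12,-12.9,0,4.9],[-14.7,-15.8,0,6.0],[-17.4,-18.7,0,7.1],[-20.1,-21.6,0.5,8.3],[-22.8,-24.5,1,9.5],[-25.5,-27.4,2,10.7],[-28.2,-30.3,3,11.9],[-30.9,-33.2,4,13.1],[-33.4,-35.9,5,14.1],[-35.3,-38,6,15],[-36.5,-39.3,6.7,15.5],[-36.9,-39.7,7,15.5],[-36.9,-39.7,7,15.5],[-36.9,-39.7,7,15.5]]]' --hand 3.6 --newtons 25

```text
clock: 1.6
tcp_pos: [0.4261, 0.1781, 0.1612]
ee_rot: [[0.032, 0.999, -0.001], [0.999, -0.032, 0.0], [0.0, -0.001, -1.0]]
force: [0.3, 1.1, 0.2]
opening: 0.425
grip_force: 0.0
```

```bash
cat >> h.py <<'E'
def to(p,yaw=None):
    s=r.sense(); R=np.array(s["ee_rot"]); d=R.T@(np.array(p)-s["tcp_pos"])*100
    y=np.degrees(np.arctan2(R[1,1],R[0,1])); print("tcp",np.round(s["tcp_pos"],4),"yaw_y",round(y,1),"F",np.round(s["force"],1),"clk",round(float(s["clock"]),2),"delta",np.round(d,2),"turn",None if yaw is None else round((y-yaw)/5,2))
E
python3 - <<'E'
from h import *
to((.426,.1765,.069),-2)
c,im,d=grab("wrist"); cv2.imwrite("pics/w1.png",im); np.savez("w1.npz",im=im,d=d,pose=c["pose"])
print(c,r.sense()["opening"])
E
```

```text
tcp [0.4261 0.1781 0.1612] yaw_y -1.8 F [0.3 1.1 0.2] clk 1.6 delta [-0.16  0.01  9.22] turn 0.03
{'vfov': 63.32262733216428, 'cx': 316.4868028974247, 'cy': 244.58951657675743, 'k1': 0.00894590669318403, 'pose': array([[ 9.99522724e-01,  2.93975635e-02,  9.49250798e-03,
         4.28351238e-01],
       [-3.08771088e-02,  9.60287569e-01,  2.77298374e-01,
         2.48326036e-01],
       [-9.63640854e-04, -2.77459127e-01,  9.60736959e-01,
         3.04529603e-01],
       [ 0.00000000e+00,  0.00000000e+00,  0.00000000e+00,
         1.00000000e+00]])} 0.42030465600380446
```

View pics/w1.png

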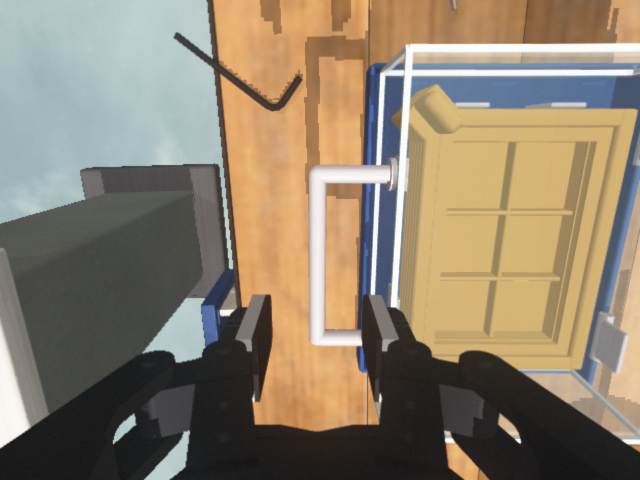

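The wrist view shows the bar running from (317,172) to (318,338), lying between the open fingers, with the tab near (432,110).

Run:
```python
from h import *
c=r.get_calibration("wrist")
a,b=onplane(c,[(317,172),(318,338)],.088); print(a,b,(a+b)/2)
m=(a+b)/2; to((m[0],m[1],.069),-2)
```

```text
[0.42784183 0.22771187 0.088     ] [0.42544016 0.12560085 0.088     ] [0.426641   0.17665636 0.088     ]
tcp [0.4261 0.1785 0.1616] yaw_y -1.8 F [-0.2  0.9  0.3] clk 1.65 delta [-0.19  0.06  9.26] turn 0.04
```

Call:
drive_tool --series '[[[-0.1,0,1,0],[-0.2,0.05,2.5,0],[-0.2,0.05,4,0],[-0.2,0.05,5.5,0],[-0.2,0.05,7,0],[-0.2,0.05,8.2,0],[-0.2,0.05,9,0],[-0.2,0.05,9.2,0],[-0.2,0.05,9.2,0]]]'

```text
clock: 2.4
tcp_pos: [0.4262, 0.1762, 0.0687]
ee_rot: [[0.031, 1.0, -0.001], [1.0, -0.031, -0.0], [-0.0, -0.001, -1.0]]
force: [0.0, 0.4, -0.4]
opening: 0.421
grip_force: 0.0
```

Call:
drive_tool --series '[[[0,0,0,0],[0,0,0,0],[0,0,0,0],[0,0,0,0],[0,0,0,0],[0,0,0,0]]]' --hand 0 --newtons 30

```text
clock: 2.9
tcp_pos: [0.4262, 0.176, 0.0702]
ee_rot: [[0.033, 0.999, -0.002], [0.999, -0.033, 0.001], [0.001, -0.002, -1.0]]
force: [-4.0, 1.2, 6.0]
opening: 0.099
grip_force: 29.6
```

Run:
```python
from h import *
to((.4266,.1766,.069),-1.8); print(r.sense()["opening"],r.sense()["grip_force"])
# path table in tool axes (y=caddy x, z=down) cm, cumulative
for i in range(0,67):
    t=1.65*i/66; f=np.radians(169.35)-t
    print(i,round(20.2+20.55*np.cos(f),1),round(-(20.55*np.sin(f)-3.8),1),end=" | ")
```

```text
tcp [0.4262 0.176  0.0702] yaw_y -1.9 F [-4.   1.2  6. ] clk 2.9 delta [0.06 0.04 0.12] turn -0.02
0.0994920094991755 29.55747127532959
0 0.0 0.0 | 1 0.1 -0.5 | 2 0.2 -1.0 | 3 0.3 -1.5 | 4 0.5 -2.0 | 5 0.6 -2.5 | 6 0.8 -3.0 | 7 1.0 -3.5 | 8 1.2 -3.9 | 9 1.4 -4.4 | 10 1.6 -4.9 | 11 1.8 -5.3 | 12 2.0 -5.8 | 13 2.3 -6.2 | 14 2.5 -6.7 | 15 2.8 -7.1 | 16 3.1 -7.6 | 17 3.4 -8.0 | 18 3.7 -8.4 | 19 4.0 -8.8 | 20 4.3 -9.2 | 21 4.6 -9.6 | 22 5.0 -10.0 | 23 5.3 -10.4 | 24 5.7 -10.7 | 25 6.0 -11.1 | 26 6.4 -11.4 | 27 6.8 -11.8 | 28 7.2 -12.1 | 29 7.6 -12.4 | 30 8.0 -12.7 | 31 8.4 -13.0 | 32 8.9 -13.3 | 33 9.3 -13.6 | 34 9.7 -13.9 | 35 10.2 -14.1 | 36 10.6 -14.4 | 37 11.1 -14.6 | 38 11.5 -14.8 | 39 12.0 -15.0 | 40 12.5 -15.2 | 41 13.0 -15.4 | 42 13.4 -15.6 | 43 13.9 -15.8 | 44 14.4 -15.9 | 45 14.9 -16.1 | 46 15.4 -16.2 | 47 15.9 -16.3 | 48 16.4 -16.4 | 49 16.9 -16.5 | 50 17.4 -16.6 | 51 17.9 -16.6 | 52 18.5 -16.7 | 53 19.0 -16.7 | 54 19.5 -16.7 | 55 20.0 -16.7 | 56 20.5 -16.7 | 57 21.0 -16.7 | 58 21.5 -16.7 | 59 22.0 -16.7 | 60 22.6 -16.6 | 61 23.1 -16.5 | 62 23.6 -16.5 | 63 24.1 -16.4 | 64 24.6 -16.3 | 65 25.1 -16.2 | 66 25.6 -16.0 |
```

Call:
drive_tool --series '[[[0,0.1,-0.5,0],[0,0.2,-1.0,0],[0,0.3,-1.5,0],[0,0.5,-2.0,0],[0,0.6,-2.5,0],[0,0.8,-3.0,0],[0,1.0,-3.5,0],[0,1.2,-3.9,0],[0,1.4,-4.4,0],[0,1.6,-4.9,0],[0,1.8,-5.3,0],[0,2.0,-5.8,0],[0,2.3,-6.2,0],[0,2.5,-6.7,0],[0,2.8,-7.1,0],[0,3.1,-7.6,0],[0,3.4,-8.0,0],[0,3.7,-8.4,0],[0,4.0,-8.8,0],[0,4.3,-9.2,0]]]'

```text
clock: 4.57
tcp_pos: [0.4671, 0.1746, 0.1621]
ee_rot: [[0.032, 0.999, -0.009], [0.999, -0.032, -0.0], [-0.0, -0.009, -1.0]]
force: [-11.6, 1.7, 6.0]
opening: 0.102
grip_force: 29.5
```

Call:
drive_tool --series '[[[0,0.2,-0.4,0],[0,0.5,-0.8,0],[0,0.8,-1.2,0],[0,1.2,-1.5,0],[0,1.5,-1.9,0],[0,1.9,-2.2,0],[0,2.3,-2.6,0],[0,2.7,-2.9,0],[0,3.1,-3.2,0],[0,3.5,-3.5,0],[0,3.9,-3.8,0],[0,4.4,-4.1,0],[0,4.8,-4.4,0],[0,5.2,-4.7,0],[0,5.7,-4.9,0],[0,6.1,-5.2,0],[0,6.6,-5.4,0],[0,7.0,-5.6,0],[0,7.5,-5.8,0],[0,8.0,-6.0,0]]]'

```text
clock: 6.23
tcp_pos: [0.551, 0.1717, 0.2243]
ee_rot: [[0.033, 0.999, 0.003], [0.999, -0.033, 0.0], [0.0, 0.003, -1.0]]
force: [-4.2, 1.8, 7.7]
opening: 0.102
grip_force: 31.1
```

Call:
drive_tool --series '[[[0,0.5,-0.2,0],[0,0.9,-0.4,0],[0,1.4,-0.6,0],[0,1.9,-0.7,0],[0,2.4,-0.9,0],[0,2.9,-1.0,0],[0,3.4,-1.1,0],[0,3.9,-1.2,0],[0,4.4,-1.3,0],[0,4.9,-1.4,0],[0,5.4,-1.4,0],[0,6.0,-1.5,0],[0,6.5,-1.5,0],[0,7.0,-1.5,0],[0,7.5,-1.5,0],[0,8.0,-1.5,0],[0,8.5,-1.5,0],[0,9.0,-1.5,0],[0,9.5,-1.5,0],[0,10.1,-1.4,0]]]'

```text
clock: 7.9
tcp_pos: [0.6516, 0.1683, 0.2357]
ee_rot: [[0.033, 0.999, 0.001], [0.999, -0.033, -0.0], [-0.0, 0.001, -1.0]]
force: [-0.5, 1.7, 3.5]
opening: 0.101
grip_force: 32.5
```

Call:
drive_tool --series '[[[0,0.5,0.1,0],[0,1.0,0.1,0],[0,1.5,0.2,0],[0,2.0,0.3,0],[0,2.4,0.4,0],[0,2.7,0.5,0],[0,3.0,0.6,0],[0,3.2,0.6,0],[0,3.3,0.7,0],[0,3.3,0.7,0],[0,3.3,0.7,0]]]'

```text
clock: 8.82
tcp_pos: [0.6818, 0.1673, 0.2292]
ee_rot: [[0.032, 0.999, -0.006], [0.999, -0.032, -0.001], [-0.001, -0.006, -1.0]]
force: [-6.7, 0.8, 9.0]
opening: 0.105
grip_force: 33.0
```

Run:
```python
from h import *
to((.68,.1677,.229),-1.8)
```

```text
tcp [0.6818 0.1673 0.2292] yaw_y -1.8 F [-6.7  0.8  9. ] clk 8.82 delta [ 0.04 -0.18  0.02] turn -0.01
```

Call:
drive_tool --series '[[[0,0,0,0],[0,0,0,0],[0,0,0,0],[0,0,0,0],[0,0,0,0],[0,0,-0.5,0],[0,0,-2,0],[0,0,-4,0],[0,0,-6,0],[0,0,-7.5,0],[0,0,-8,0],[0,0,-8,0]]]' --hand 3.6

```text
clock: 9.82
tcp_pos: [0.6848, 0.1674, 0.3122]
ee_rot: [[0.033, 0.999, 0.006], [0.999, -0.033, 0.001], [0.001, 0.006, -1.0]]
force: [-0.6, -0.8, 0.8]
opening: 0.424
grip_force: 0.0
```

Run:
```python
from h import *
c,im,d=grab("top"); V,U=np.mgrid[:480,:640]
Z=world(c,np.c_[U.ravel(),V.ravel()],d.ravel()).reshape(480,640,3)
cv2.imwrite("pics/top1.png",im)
to((.47,.235,.23),43.2)
```

```text
tcp [0.6841 0.1674 0.3099] yaw_y -1.9 F [ 0.8  0.3 -0.2] clk 9.87 delta [  6.06 -21.64   7.94] turn -9.01
```

View pics/top1.png

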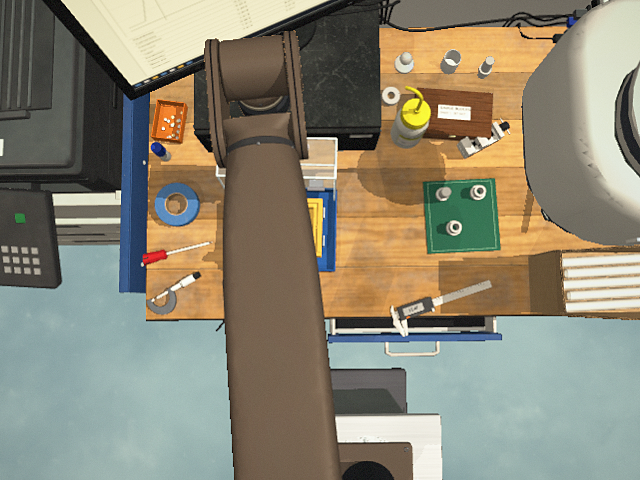

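The top view shows the cover standing open (its front wall level around rows 140–185, columns 220–338) and the tray uncovered at (317,225). Mat, samples, caliper and tape are where they were.

Call:
drive_tool --series '[[[0.3,-1,0,-0.5],[1,-3,0,-1.2],[2,-5.5,0,-2],[3,-8,0,-3],[4,-10.5,1,-4],[5,-13,2.5,-5],[6,-15,5,-6],[7,-17,8,-7],[7.6,-18.3,11,-8],[8,-19,13.5,-8.7],[8.2,-19.3,14.7,-9],[8.2,-19.3,15,-9],[8.2,-19.3,15,-9],[8.2,-19.3,15,-9]]]' --hand 3.6

```text
clock: 11.03
tcp_pos: [0.495, 0.2555, 0.1597]
ee_rot: [[-0.683, 0.731, 0.002], [0.731, 0.683, 0.001], [-0.001, 0.002, -1.0]]
force: [0.5, -0.2, 0.2]
opening: 0.427
grip_force: 0.0
```

Run:
```python
from h import *
to((.4935,.256,.074),43.2)
c,im,d=grab("wrist"); cv2.imwrite("pics/w2.png",im); np.savez("w2.npz",im=im,d=d); 
import pickle; pickle.dump(c,open("w2c.pkl","wb"))
```

```text
tcp [0.495  0.2555 0.1597] yaw_y 43.0 F [ 0.5 -0.2  0.2] clk 11.03 delta [ 0.14 -0.09  8.57] turn -0.03
```

View pics/w2.png

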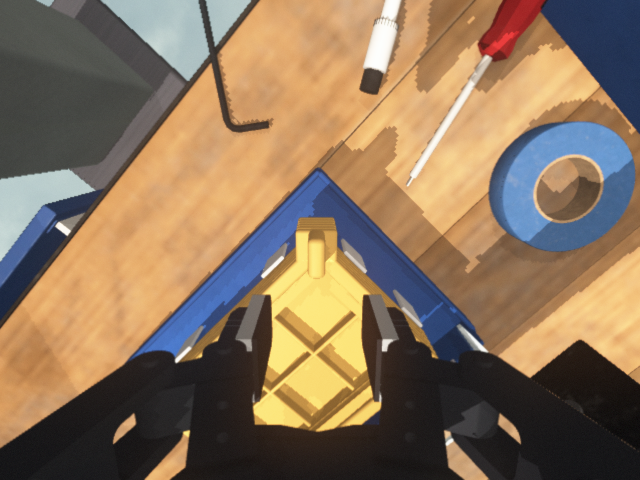

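The wrist view shows the tab at columns 309–324, rows 230–277, centred between the fingers. The tape roll is at (562,187), well clear.

Run:
```python
from h import *
import pickle
c=pickle.load(open("w2c.pkl","rb")); q=np.load("w2.npz"); im,d=q["im"],q["d"]
V,U=np.mgrid[205:300,280:350]
P=world(c,np.c_[U.ravel(),V.ravel()],d[205:300,280:350].ravel()).reshape(95,70,3)
for v in range(5,95,6): print(v+205,np.round(P[v,36]*1000,0))
s=P[...,2]>.080
s&=P[...,2]<.11
W=P[s]; y=np.array([.731,.683]); x=np.array([-.683,.731]); print(len(W),W.mean(0),np.percentile(W[:,:2]@y,[2,50,98]),np.percentile(W[:,:2]@x,[2,50,98]),np.percentile(W[:,2],[2,50,98]))
mx=(np.percentile(W[:,:2]@x,2)+np.percentile(W[:,:2]@x,98))/2; my=(np.percentile(W[:,:2]@y,2)+np.percentile(W[:,:2]@y,98))/2
p=x*mx+y*my; print(p); to((p[0],p[1],.074),43)
e,f=onplane(c,[(316.5,232),(316.5,277)],.094); print(e,f)
```

```text
210 [485. 265.  13.]
216 [489. 262.  12.]
222 [486. 264.  48.]
228 [487. 264.  63.]
234 [486. 265.  84.]
240 [486. 265.  94.]
246 [488. 262.  95.]
252 [491. 260.  94.]
258 [493. 257.  94.]
264 [495. 255.  95.]
270 [498. 252.  94.]
276 [501. 249.  95.]
282 [515. 233.  50.]
288 [518. 230.  50.]
294 [521. 227.  50.]
736 [0.49237616 0.2579222  0.09315055] [0.5315009  0.53606169 0.54062388] [-0.16007528 -0.14745119 -0.13788067] [0.08194866 0.09404158 0.0955984 ]
[0.49361356 0.25722771]
tcp [0.4954 0.2556 0.1603] yaw_y 43.0 F [0.5 0.3 0.1] clk 11.08 delta [ 0.25 -0.04  8.63] turn 0.01
[0.48319407 0.26810367 0.094     ] [0.50136481 0.2486937  0.094     ]
```

Call:
drive_tool --series '[[[0.2,-0.05,1,0],[0.2,-0.05,2.5,0],[0.2,-0.05,4,0],[0.2,-0.05,5.5,0],[0.2,-0.05,7,0],[0.2,-0.05,8,0],[0.2,-0.05,8.5,0],[0.2,-0.05,8.7,0],[0.2,-0.05,8.7,0]]]'

```text
clock: 11.83
tcp_pos: [0.492, 0.2567, 0.0714]
ee_rot: [[-0.683, 0.73, 0.0], [0.73, 0.683, 0.0], [-0.0, 0.0, -1.0]]
force: [0.7, -0.2, 0.1]
opening: 0.421
grip_force: 0.0
```

Call:
drive_tool --series '[[[0,0,0,0],[0,0,0,0],[0,0,0,0],[0,0,0,0],[0,0,0,0],[0,0,0,0]]]' --hand 0 --newtons 25

```text
clock: 12.33
tcp_pos: [0.4926, 0.257, 0.0725]
ee_rot: [[-0.684, 0.73, 0.002], [0.73, 0.684, 0.001], [-0.001, 0.002, -1.0]]
force: [-0.4, 0.3, 5.0]
opening: 0.109
grip_force: 28.4
```

Call:
drive_tool --series '[[[0,0,-0.2,0],[0,0,-0.4,0],[-0.05,0,-0.6,0],[-0.1,0,-0.8,0],[-0.1,0,-1.0,0],[-0.1,0,-1.0,0],[-0.1,0,-1.0,0]]]' --newtons 20

```text
clock: 12.92
tcp_pos: [0.4922, 0.2559, 0.0813]
ee_rot: [[-0.684, 0.73, -0.001], [0.73, 0.684, -0.0], [0.0, -0.001, -1.0]]
force: [0.7, -0.0, -3.0]
opening: 0.108
grip_force: 27.3
```

Run:
```python
from h import *
s=r.sense(); print(np.round(s["torque"],2),np.round(s["tcp_pos"],4),np.round(s["force"],1))
c,im,d=grab("side"); cv2.imwrite("pics/s2.png",cv2.resize(im[150:270,230:390],None,fx=5,fy=5,interpolation=2))
```

```text
[ 0.18 -0.04  0.09] [0.4922 0.2559 0.0813] [ 0.7 -0.  -3. ]
```

View pics/s2.png

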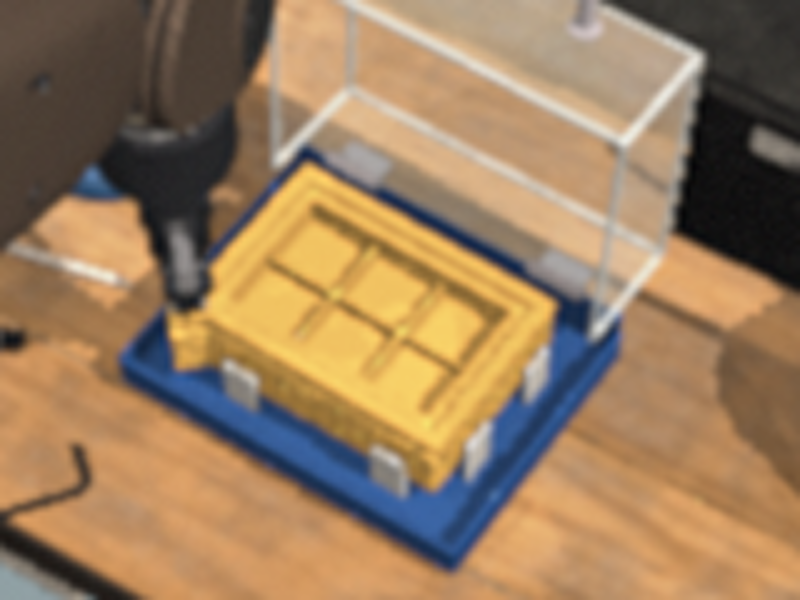

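The crop shows the cover open, the tab corner lifted at the gripper (190,310), and the stack still seated between its guides.

Call:
drive_tool --series '[[[0,0,-0.2,0],[-0.05,0,-0.4,0],[-0.1,0,-0.6,0],[-0.15,0,-0.8,0],[-0.2,0,-1.0,0],[-0.2,-0.05,-1.2,0],[-0.25,-0.05,-1.4,0],[-0.3,-0.05,-1.6,0],[-0.3,-0.05,-1.6,0],[-0.3,-0.05,-1.6,0]]]'

```text
clock: 13.8
tcp_pos: [0.4947, 0.2534, 0.098]
ee_rot: [[-0.684, 0.73, 0.002], [0.73, 0.684, 0.0], [-0.001, 0.001, -1.0]]
force: [-0.4, 0.4, 0.8]
opening: 0.11
grip_force: 27.6
```

```bash
cat > fit.py <<'E'
from h import *
import sys
# yellow points in side depth: fit plane to the tray's top by height at corners
s=r.sense(); print(np.round(s["torque"],2),np.round(s["tcp_pos"],4),np.round(s["force"],1),s["grip_force"])
c,im,d=grab("side"); n=sys.argv[1]; cv2.imwrite(f"pics/{n}.png",im)
V,U=np.mgrid[:480,:640]; Z=world(c,np.c_[U.ravel(),V.ravel()],d.ravel()).reshape(480,640,3)
H=cv2.cvtColor(im,cv2.COLOR_BGR2HSV); k=cv2.inRange(H,(17,80,90),(32,255,255))>0
cx,cy=map(float,sys.argv[2:4]); k&=(abs(Z[...,0]-cx)<.13)&(abs(Z[...,1]-cy)<.14)&(Z[...,2]>.02)
W=Z[k]
# top surface = rim points: fit plane by RANSAC-like repeated upper-quantile fit
A=np.c_[W[:,:2]-[cx,cy],np.ones(len(W))]; w=np.ones(len(W),bool)
for _ in range(15):
    q=np.linalg.lstsq(A[w],W[w,2],rcond=None)[0]; e=W[:,2]-A@q; w=(e>-.003)&(e<.006)
print(len(W),w.sum(),"plane",np.round(q,3),"tilt",np.hypot(q[0],q[1]),"rim centre",W[w].mean(0))
E
python3 fit.py s3 .546 .172
```

```text
[-0.07  0.1  -0.11] [0.4947 0.2534 0.098 ] [-0.4  0.4  0.8] 27.641362845897675
2960 674 plane [0.182 0.044 0.074] tilt 0.1876017209879622 rim centre [0.54937711 0.16912944 0.07408648]
```

```bash
cat > cor.py <<'E'
from h import *
import sys
def cor(ctr,yaw=-1.9,cam="side"):
    c,im,d=grab(cam); V,U=np.mgrid[:480,:640]; Z=world(c,np.c_[U.ravel(),V.ravel()],d.ravel()).reshape(480,640,3)
    H=cv2.cvtColor(im,cv2.COLOR_BGR2HSV); k=cv2.inRange(H,(15,70,60),(34,255,255))>0
    W=Z[k&(np.hypot(Z[...,0]-ctr[0],Z[...,1]-ctr[1])<.14)&(Z[...,2]>.03)]
    t=np.radians(yaw); R=np.array([[np.cos(t),-np.sin(t)],[np.sin(t),np.cos(t)]]); L=(W[:,:2]-ctr)@R
    for x in(-.055,0,.055):
        o=[]
        for y in(-.08,-.04,0,.04,.08):
            m=(abs(L[:,0]-x)<.008)&(abs(L[:,1]-y)<.008); o.append((round(1000*np.percentile(W[m,2],90)) if m.sum()>3 else None))
        print(cam,"x",x,"z(y=-80..80)",o)
ctr=np.array([float(a) for a in sys.argv[1:3]])
cor(ctr); cor(ctr,cam="top")
E
python3 cor.py .546 .172
```

```text
side x -0.055 z(y=-80..80) [85, 86, 88, 92, 71]
side x 0 z(y=-80..80) [83, 72, 72, 76, 92]
side x 0.055 z(y=-80..80) [79, 82, 83, 86, 89]
top x -0.055 z(y=-80..80) [90, 89, 93, 402, 385]
top x 0 z(y=-80..80) [85, 74, 76, 357, None]
top x 0.055 z(y=-80..80) [83, 85, 87, 89, 93]
```

Corner heights suggest the far corner is already about 9 mm up, with the tab about 25 mm up. I'll lower by 5.5 mm so that the peel state (tab high, far corner down) definitely holds for a moment.

Call:
drive_tool --series '[[[0,0,0.2,0],[0,0,0.4,0],[0,0,0.5,0],[0,0,0.55,0],[0,0,0.55,0],[0,0,0.55,0],[0,0,0.55,0]]]'

```text
clock: 14.53
tcp_pos: [0.4938, 0.2534, 0.0915]
ee_rot: [[-0.683, 0.73, -0.001], [0.73, 0.683, 0.0], [0.001, -0.001, -1.0]]
force: [-0.8, 0.2, 0.4]
opening: 0.109
grip_force: 27.7
```

```bash
python3 cor.py .546 .172
python3 - <<'E'
from h import *
s=r.sense(); print(np.round(s["torque"],2),np.round(s["tcp_pos"],4),np.round(s["force"],1))
E
```

```text
side x -0.055 z(y=-80..80) [80, 81, 83, 85, 66]
side x 0 z(y=-80..80) [78, 68, 69, 72, 84]
side x 0.055 z(y=-80..80) [74, 77, 78, 80, 83]
top x -0.055 z(y=-80..80) [83, 85, 86, 395, 380]
top x 0 z(y=-80..80) [80, 69, 69, 351, None]
top x 0.055 z(y=-80..80) [78, 79, 81, 83, 84]
[ 0.07  0.41 -0.22] [0.4938 0.2534 0.0916] [-1.6  1.  -0.6]
```

Call:
drive_tool --series '[[[0,0,0.05,0],[0,0,0.1,0],[0,0,0.15,0],[0,0,0.15,0],[0,0,0.15,0],[0,0,0.15,0]]]'

```text
clock: 15.13
tcp_pos: [0.4941, 0.2535, 0.0905]
ee_rot: [[-0.684, 0.73, 0.0], [0.73, 0.684, 0.0], [0.0, 0.0, -1.0]]
force: [-2.7, 1.3, 2.3]
opening: 0.108
grip_force: 28.1
```

```bash
python3 cor.py .546 .172
python3 - <<'E'
from h import *
c,im,d=grab("wrist"); cv2.imwrite("pics/w3.png",im)
V,U=np.mgrid[200:300,280:350]
P=world(c,np.c_[U.ravel(),V.ravel()],d[200:300,280:350].ravel()).reshape(100,70,3)
for v in range(0,100,6): print(v+200,np.round(P[v,36]*1000,0))
s=r.sense(); print(np.round(s["torque"],2),np.round(s["tcp_pos"],4),np.round(s["force"],1))
E
```

```text
side x -0.055 z(y=-80..80) [79, 80, 82, 85, 66]
side x 0 z(y=-80..80) [76, 65, 68, 71, 84]
side x 0.055 z(y=-80..80) [73, 76, 78, 81, 82]
top x -0.055 z(y=-80..80) [83, 84, 86, 395, 378]
top x 0 z(y=-80..80) [79, 68, 70, 348, None]
top x 0.055 z(y=-80..80) [78, 80, 81, 83, 85]
200 [471. 277.  12.]
206 [474. 275.  12.]
212 [476. 272.  13.]
218 [478. 270.  13.]
224 [481. 267.  13.]
230 [483. 265.  13.]
236 [486. 262.  12.]
242 [484. 264.  35.]
248 [484. 264.  48.]
254 [484. 264.  56.]
260 [484. 263.  64.]
266 [484. 263.  72.]
272 [484. 264.  81.]
278 [485. 262.  83.]
284 [486. 261.  86.]
290 [486. 262.  94.]
296 [486. 262.  99.]
[-0.06  0.43 -0.29] [0.4941 0.2535 0.0905] [-3.6  1.3  2.6]
```

View pics/w3.png

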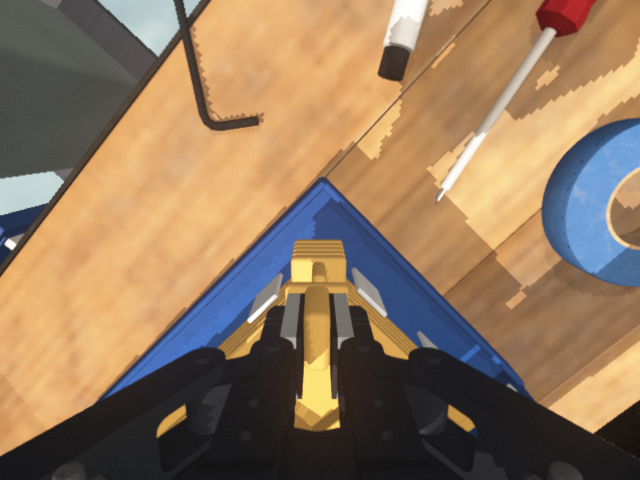

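The wrist view shows the tab gripped between the pads at (318,330), with the tray's front-left corner raised at (318,260). Next I'll measure the tilt more precisely.

```bash
cat > tilt.py <<'E'
from h import *
import sys
ctr=np.array([float(a) for a in sys.argv[1:3]]); t=np.radians(-1.9); R=np.array([[np.cos(t),-np.sin(t)],[np.sin(t),np.cos(t)]])
for cam in("side","top"):
    c=r.get_calibration(cam); D=[];
    for _ in range(3): im,d=r.read_camera(cam); D.append(d)
    d=np.median(D,0); V,U=np.mgrid[:480,:640]; Z=world(c,np.c_[U.ravel(),V.ravel()],d.ravel()).reshape(480,640,3)
    H=cv2.cvtColor(im,cv2.COLOR_BGR2HSV)
    g=cv2.erode(cv2.inRange(H,(60,70,30),(95,255,255)),np.ones((5,5)))>0; g&=(np.hypot(Z[...,0]-.575,Z[...,1]+.217)<.11)
    k=cv2.inRange(H,(15,70,60),(34,255,255))>0
    W=Z[k&(np.hypot(Z[...,0]-ctr[0],Z[...,1]-ctr[1])<.14)&(Z[...,2]>.03)]; L=np.c_[(W[:,:2]-ctr)@R,W[:,2]]
    print(cam,"mat z",np.median(Z[g][:,2]))
    pts=[]
    for ax,m in((1,abs(L[:,0]-.054)<.005),(0,abs(L[:,1]+.079)<.005)):
        for b in np.arange(-.075,.085,.01):
            q=L[m&(abs(L[:,ax]-b)<.005)]
            if len(q)>1: 
                h=q[q[:,2]>np.percentile(q[:,2],60)].mean(0); 
                if h[2]<.2: pts.append(h)
    pts=np.array(pts); A=np.c_[pts[:,:2],np.ones(len(pts))]; w=np.ones(len(pts),bool)
    for _ in range(6): p=np.linalg.lstsq(A[w],pts[w,2],rcond=None)[0]; e=pts[:,2]-A@p; w=abs(e)<.003
    print(len(pts),w.sum(),"slopes",np.round(p,4),"far top",p@[.06,-.085,1],"diff tab-far",p[:2]@[-.117,.167],"tilt",np.hypot(*p[:2]))
s=r.sense(); print(np.round(s["tcp_pos"],4),np.round(s["force"],1),s["clock"])
E
python3 tilt.py .546 .172
```

```text
side mat z 0.0009313228314934419
29 28 slopes [-0.0349  0.0479  0.0792] far top 0.07307149640909916 diff tab-far 0.012080993897993499 tilt 0.059259068044862966
top mat z 0.003290262591142623
29 28 slopes [-0.046   0.0485  0.0823] far top 0.07539486088642552 diff tab-far 0.01347680698140787 tilt 0.06681731008971724
[0.4941 0.2535 0.0904] [-3.8  0.8  1.7] 15.5833
```

Call:
drive_tool --series '[[[0,0,0.05,0],[0,0,0.1,0],[0,0,0.1,0],[0,0,0.1,0],[0,0,0.15,0],[0,0,0.15,0],[0,0,0.15,0],[0,0,0.2,0],[0,0,0.2,0],[0,0,0.2,0]]]'

```text
clock: 16.42
tcp_pos: [0.4939, 0.2534, 0.0886]
ee_rot: [[-0.684, 0.729, -0.0], [0.729, 0.684, -0.0], [0.0, -0.001, -1.0]]
force: [-5.4, 0.1, 5.3]
opening: 0.111
grip_force: 28.4
```

```bash
python3 tilt.py .546 .172
```

```text
side mat z 0.0010437843585388018
29 28 slopes [-0.0301  0.0427  0.0788] far top 0.07331767090981006 diff tab-far 0.010657940516257843 tilt 0.05226889005472625
top mat z 0.0032282960201939215
29 28 slopes [-0.0315  0.0386  0.0816] far top 0.07645880533081267 diff tab-far 0.010126541049606625 tilt 0.049798117085920655
[0.494  0.2534 0.0886] [-5.4  0.   5.8] 16.7167
```

The far corner is wedged about 5 mm up because I shifted the tray too far sideways. I'll seat it again and re-peel with a looser grip higher on the tab.

Call:
drive_tool --series '[[[0.1,0,0,0],[0.2,0,0.1,0],[0.2,0.05,0.3,0],[0.25,0.1,0.5,0],[0.3,0.1,0.7,0],[0.3,0.1,0.9,0],[0.35,0.1,1.1,0],[0.35,0.1,1.3,0],[0.35,0.1,1.5,0],[0.35,0.1,1.6,0],[0.35,0.1,1.6,0]]]'

```text
clock: 17.63
tcp_pos: [0.4924, 0.2572, 0.0728]
ee_rot: [[-0.684, 0.73, -0.001], [0.73, 0.684, 0.001], [0.001, -0.0, -1.0]]
force: [-3.3, 1.5, 5.5]
opening: 0.112
grip_force: 31.3
```

```bash
python3 tilt.py .546 .172
```

```text
side mat z 0.0010027035473195722
29 28 slopes [ 0.0103 -0.0271  0.072 ] far top 0.07491575878610776 diff tab-far -0.005722320259200995 tilt 0.028954265434727837
top mat z 0.003247977573360039
29 28 slopes [ 0.0117 -0.0377  0.0743] far top 0.07824424543913834 diff tab-far -0.007666743635128514 tilt 0.03947550070015224
[0.4924 0.2572 0.0729] [-3.8  2.   5.4] 17.9333
```

Call:
drive_tool --series '[[[0,0,0,0],[0,0,0,0],[0,0,0,0],[0,0,-1,0],[0,0,-3,0],[0,0,-6,0],[0,0,-9,0],[0,0,-10,0]]]' --hand 3.0

```text
clock: 18.6
tcp_pos: [0.4953, 0.2575, 0.1782]
ee_rot: [[-0.684, 0.73, 0.009], [0.73, 0.684, 0.003], [-0.004, 0.008, -1.0]]
force: [0.8, 0.9, 0.4]
opening: 0.351
grip_force: 0.0
```

Call:
drive_tool --series '[[[-1,-0.4,0,0.8],[-3,-1.3,0,2],[-5.5,-2.3,0,3.3],[-8,-3.4,0,4.6],[-10.5,-4.5,0,5.8],[-13,-5.5,0,7],[-14.8,-6.3,0,8],[-15.7,-6.7,1,8.7],[-16,-6.8,3,9],[-16,-6.8,5,9],[-16,-6.8,7,9],[-16,-6.8,7.5,9],[-16,-6.8,7.5,9],[-16,-6.8,7.5,9]]]' --hand 0

```text
clock: 19.77
tcp_pos: [0.5525, 0.0934, 0.0977]
ee_rot: [[0.033, 0.999, 0.0], [0.999, -0.033, -0.0], [-0.0, 0.0, -1.0]]
force: [0.1, -0.3, 1.4]
opening: -0.0
grip_force: 0.0
```

```bash
python3 tilt.py .547 .173
python3 - <<'E'
from h import *
to((.5524,.0938,.070),-1.8)
E
```

```text
side mat z 0.0009217207581044828
20 11 slopes [-0.1549 -0.0139  0.0796] far top 0.07148557289112117 diff tab-far 0.01580410772855899 tilt 0.15555580811059957
top mat z 0.0032872697628016923
8 8 slopes [ 0.0192 -0.0381  0.0733] far top 0.07772371982012612 diff tab-far -0.008613453029802081 tilt 0.04269297924606038
[0.5529 0.0935 0.0985] [ 0.4  0.1 -0.2] 20.0667
tcp [0.5529 0.0935 0.0985] yaw_y -1.9 F [ 0.4  0.1 -0.2] clk 20.07 delta [ 0.03 -0.06  2.85] turn -0.01
```

Call:
drive_tool --series '[[[0,0,0.8,0],[0,0,1.6,0],[0,0,2.1,0],[0,0,2.3,0],[0,0,2.5,0],[0,0,2.6,0],[0,0,2.7,0],[0,0,2.8,0],[0,0,2.8,0]]]'

```text
clock: 20.82
tcp_pos: [0.5524, 0.0934, 0.07]
ee_rot: [[0.033, 0.999, -0.001], [0.999, -0.033, -0.0], [-0.0, -0.001, -1.0]]
force: [-2.5, 0.0, 8.4]
opening: -0.0
grip_force: 4.3
```

Call:
drive_tool --series '[[[0,0,0.05,0],[0,0,0.1,0],[0,0,0.15,0],[0,0,0.15,0]]]'

```text
clock: 21.15
tcp_pos: [0.5524, 0.0934, 0.0699]
ee_rot: [[0.032, 0.999, -0.002], [0.999, -0.032, -0.0], [-0.0, -0.002, -1.0]]
force: [-7.3, -0.3, 15.1]
opening: 0.003
grip_force: 7.7
```

Call:
drive_tool --series '[[[0,0,-1,0],[0,0,-4,0],[0,0,-7,0],[1,-0.4,-9,-0.6],[3,-1.3,-9.5,-1.6],[5.5,-2.4,-9.5,-2.8],[8,-3.5,-9.5,-4],[11,-4.7,-9.5,-5.3],[13.5,-5.8,-9.5,-6.6],[15.5,-6.6,-9.5,-7.8],[16.6,-7.1,-9.5,-8.6],[17,-7.3,-9,-9],[17,-7.3,-9,-9],[17,-7.3,-9,-9]]]' --hand 3.0 --newtons 20

```text
clock: 22.32
tcp_pos: [0.484, 0.2657, 0.1566]
ee_rot: [[-0.683, 0.73, -0.002], [0.73, 0.683, -0.001], [0.001, -0.002, -1.0]]
force: [-1.1, 0.3, 0.8]
opening: 0.35
grip_force: 0.0
```

```bash
python3 tilt.py .547 .173
python3 - <<'E'
from h import *
c,im,d=grab("wrist"); V,U=np.mgrid[190:300,270:370]
P=world(c,np.c_[U.ravel(),V.ravel()],d[190:300,270:370].ravel())
W=P[(P[:,2]>.085)&(P[:,2]<.1)]; y=np.array([.731,.683]); x=np.array([-.683,.731])
a,b=[np.percentile(W[:,:2]@q,[3,97]) for q in(x,y)]; p=x*a.mean()+y*b.mean(); print(a,b,p,np.median(W[:,2]))
p=p+x*.012; print(p); to((p[0],p[1],.080),43.2)
E
```

```text
side mat z 0.0009882806682561807
29 28 slopes [ 0.0015 -0.0001  0.0684] far top 0.06849176154263623 diff tab-far -0.00019652024827741704 tilt 0.001488992741825381
top mat z 0.003265917003176577
29 29 slopes [ 0.0007 -0.0004  0.0713] far top 0.07139438741891388 diff tab-far -0.00014393160914501723 tilt 0.0007671399764933762
[0.4852 0.2652 0.1579] [-0.4 -0.4  0.2] 22.6167
[-0.15897592 -0.137771  ] [0.53023417 0.53940159] [0.49229094 0.25681961] 0.09408623456638301
[0.48409494 0.26559161]
tcp [0.4851 0.2653 0.158 ] yaw_y 43.1 F [-0.1 -0.4 -0.6] clk 22.67 delta [ 0.09 -0.06  7.8 ] turn -0.03
```

Call:
drive_tool --series '[[[0.05,-0.05,1.5,0],[0.05,-0.05,3,0],[0.05,-0.05,4.5,0],[0.05,-0.05,6,0],[0.05,-0.05,7.2,0],[0.05,-0.05,7.7,0],[0.05,-0.05,7.8,0],[0.05,-0.05,7.8,0]]]'

```text
clock: 23.33
tcp_pos: [0.4843, 0.2657, 0.0799]
ee_rot: [[-0.684, 0.73, -0.0], [0.73, 0.684, -0.0], [0.0, -0.0, -1.0]]
force: [-0.3, 0.4, 0.0]
opening: 0.348
grip_force: 0.0
```

Call:
drive_tool --series '[[[0,0,0,0],[0,0,0,0],[0,0,0,0],[0,0,0,0],[0,0,0,0],[0,0,0,0]]]' --hand 0 --newtons 20

```text
clock: 23.83
tcp_pos: [0.4848, 0.266, 0.081]
ee_rot: [[-0.684, 0.73, 0.002], [0.73, 0.684, 0.001], [-0.001, 0.002, -1.0]]
force: [-1.5, 0.5, 5.8]
opening: 0.109
grip_force: 22.0
```

Call:
drive_tool --series '[[[0,0,-0.2,0],[0,0,-0.4,0],[0,0,-0.6,0],[0,0,-0.8,0],[-0.05,0,-1.0,0],[-0.05,0,-1.2,0],[-0.1,0,-1.4,0],[-0.1,0,-1.4,0]]]'

```text
clock: 24.5
tcp_pos: [0.4848, 0.265, 0.0944]
ee_rot: [[-0.684, 0.73, -0.0], [0.73, 0.684, -0.0], [0.0, -0.0, -1.0]]
force: [-1.3, -0.9, -0.6]
opening: 0.11
grip_force: 21.2
```

```bash
python3 tilt.py .547 .173
```

```text
side mat z 0.0009983069833543468
29 28 slopes [-0.0378  0.0509  0.0747] far top 0.0681477787783909 diff tab-far 0.012913564626207755 tilt 0.06335448946687293
top mat z 0.0032758473222315176
29 29 slopes [-0.0336  0.0433  0.0772] far top 0.07152232870446183 diff tab-far 0.011171674366752524 tilt 0.05485307011009749
[0.4848 0.2651 0.0941] [-0.9 -0.8 -0. ] 24.8
```

The far corner is still fully down and the tab is about 12 mm up, so I'll continue.

Call:
drive_tool --series '[[[0,0,-0.15,0],[0,0,-0.3,0],[-0.05,0,-0.45,0],[-0.05,0,-0.6,0],[-0.1,0,-0.75,0],[-0.1,0,-0.9,0],[-0.15,0,-1.0,0],[-0.15,0,-1.0,0],[-0.15,0,-1.0,0]]]'

```text
clock: 25.55
tcp_pos: [0.486, 0.2641, 0.1041]
ee_rot: [[-0.684, 0.73, 0.001], [0.73, 0.684, 0.001], [0.0, 0.001, -1.0]]
force: [-0.0, 1.0, -1.0]
opening: 0.107
grip_force: 21.3
```

```bash
python3 tilt.py .547 .173
```

```text
side mat z 0.0009863616266030384
29 28 slopes [-0.0718  0.071   0.0787] far top 0.06836398884038479 diff tab-far 0.02026083905132762 tilt 0.10099069236053862
top mat z 0.0032712686179161565
29 29 slopes [-0.0851  0.073   0.0824] far top 0.07103951258624958 diff tab-far 0.02214932084246416 tilt 0.11212551065425513
[0.4858 0.264  0.1038] [-0.6  0.5 -1. ] 25.85
```

Call:
drive_tool --series '[[[0,0,0,0],[0,0,0,0],[0,0,0,0],[0,0,-0.15,0],[0,0,-0.3,0],[0,0,-0.45,0],[0,0,-0.6,0],[0,0,-0.8,0],[0,0,-1.0,0],[0,0,-1.2,0],[0,0,-1.4,0],[0,0,-1.6,0],[0,0,-1.8,0],[0,0,-2.0,0],[0,0,-2.0,0]]]' --newtons 110

```text
clock: 27.1
tcp_pos: [0.4861, 0.264, 0.1244]
ee_rot: [[-0.684, 0.73, 0.001], [0.73, 0.684, 0.0], [-0.0, 0.001, -1.0]]
force: [0.7, -0.3, -0.6]
opening: 0.072
grip_force: 108.1
```

```bash
python3 tilt.py .549 .171
```

```text
side mat z 0.0010009822270391489
29 22 slopes [-0.0143  0.0709  0.097 ] far top 0.09010038398974629 diff tab-far 0.013516486457622464 tilt 0.07233619838812648
top mat z 0.0032326661924011457
29 29 slopes [-0.0748  0.0726  0.1027] far top 0.09208184975803374 diff tab-far 0.020878934199723278 tilt 0.1042553013346962
[0.4857 0.2638 0.1236] [-0.8 -0.  -0.7] 27.4
```

Call:
drive_tool --series '[[[0,0,-0.3,0],[0.1,-0.1,-0.7,0],[0.3,-0.3,-1.2,0],[0.5,-0.5,-1.8,0],[0.7,-0.7,-2.6,0],[0.7,-0.7,-3.4,0],[0.7,-0.7,-4.2,0],[0.7,-0.7,-5,0],[0.7,-0.7,-5.8,0],[0.7,-0.7,-6.6,0],[0.7,-0.7,-7.3,0],[0.7,-0.7,-7.8,0],[0.7,-0.7,-8,0],[0.7,-0.7,-8,0]]]'

```text
clock: 28.57
tcp_pos: [0.4762, 0.2643, 0.2045]
ee_rot: [[-0.684, 0.73, 0.001], [0.73, 0.684, 0.0], [-0.0, 0.001, -1.0]]
force: [0.4, -0.1, -1.1]
opening: 0.07
grip_force: 108.1
```

Call:
drive_tool --series '[[[-0.3,-0.2,0,0],[-1,-0.8,0,0],[-2,-1.6,0,0],[-3.5,-2.7,0,0],[-5.3,-4.1,0,0],[-7.3,-5.7,0,0],[-9.5,-7.4,0,0],[-11.7,-9.1,0,0],[-14,-10.9,0,0],[-16.3,-12.7,0,0],[-18.6,-14.5,0,0],[-20.9,-16.3,0,0],[-23,-17.9,0,0],[-25,-19.5,0,0],[-26.8,-20.9,0,0],[-28.3,-22,0,0],[-29.5,-23,0,0],[-30.3,-23.6,0,0],[-30.7,-23.9,0,0],[-30.7,-23.9,0,0]]]'

```text
clock: 30.23
tcp_pos: [0.511, -0.1243, 0.2036]
ee_rot: [[-0.682, 0.731, -0.001], [0.731, 0.682, 0.0], [0.001, -0.0, -1.0]]
force: [0.1, -0.1, -0.9]
opening: 0.071
grip_force: 109.4
```

```bash
python3 tilt.py .575 -.217
python3 - <<'E'
from h import *
for n in("top","side"):
    c,im,d=grab(n); cv2.imwrite(f"pics/{n}9.png",im)
a=cv2.imread("pics/top9.png")
cv2.imwrite("pics/fin.png",cv2.resize(a[120:330,140:540],None,fx=2,fy=2))
E
```

```text
side mat z 0.0010048039630827788
29 29 slopes [-0.0691  0.066   0.1794] far top 0.16960301482928997 diff tab-far 0.01910781847345599 tilt 0.09555070955089308
top mat z 0.0033066373189627463
29 29 slopes [-0.0685  0.0687  0.182 ] far top 0.17200949465188228 diff tab-far 0.01949037268225641 tilt 0.09703211249075816
[ 0.5113 -0.1224  0.2038] [-0.2 -0.4 -0.4] 30.5333
```

View pics/fin.png

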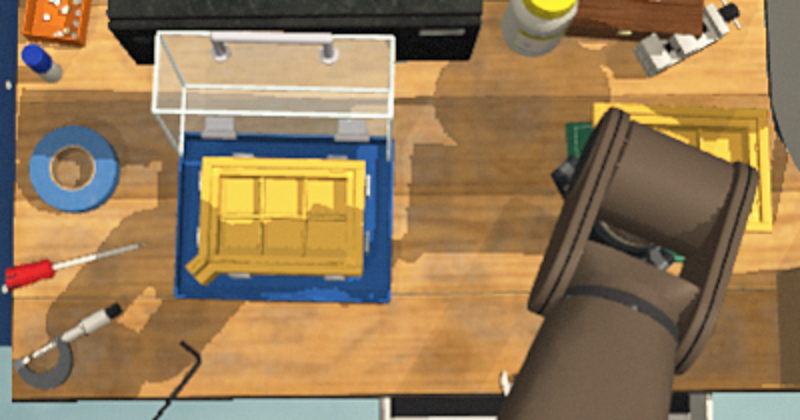

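The view shows the cover standing open, the stack still in its caddy at (283,220), and the tray held over the mat at (690,170). I'll lower it to about a hand's width above the mat, let it settle and hand in.

Call:
drive_tool --series '[[[0,0,0.2,0],[0,0,0.7,0],[0,0,1.4,0],[0,0,2.1,0],[0,0,2.8,0],[0,0,3.4,0],[0,0,3.8,0],[0,0,4,0],[0,0,4,0],[0,0,4,0],[0,0,4,0],[0,0,4,0]]]'

```text
clock: 31.63
tcp_pos: [0.5117, -0.1234, 0.1643]
ee_rot: [[-0.684, 0.73, 0.001], [0.73, 0.684, -0.0], [-0.001, 0.0, -1.0]]
force: [-0.0, 1.0, -0.9]
opening: 0.069
grip_force: 109.4
```

```bash
python3 tilt.py .575 -.217; python3 -c "
from rig import r
print(r.sense()['grip_force']); print(r.job_done())"
```

```text
side mat z 0.0010317912712902721
29 29 slopes [-0.0751  0.067   0.1406] far top 0.1303699419385961 diff tab-far 0.019967081689986798 tilt 0.10059749669771821
top mat z 0.0034988208866849613
29 29 slopes [-0.0735  0.0695  0.143 ] far top 0.13264660629329544 diff tab-far 0.020194648236196565 tilt 0.10109852084605458
[ 0.5114 -0.1232  0.1639] [-0.  -0.6 -0.8] 31.9333
109.38935279846191
the job is handed in; nothing more can be done
None
```

The job is handed in at 32 s with no verdict shown: the cover is on its stop, and the peeled tray (second attempt, after I re-seated it) is held about 13 cm above the bench over the mat, tilted about 0.1 rad, with the stack still in the caddy.

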